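# Pack connectors in the clamping channel and lock the row with a wedge

## Task

Stand all the grey connectors upright side by side in the clamping channel and make the row up to five with white filler blocks, then drive the wedge fully home into the gap that is left at the end block, so that it presses the row back against the spring plate and stays tight. The connectors are fragile, so grip them gently (40 N at most), and leave the spool and the bottle where they are.

Things in the scene. Friction and masses are not known exactly. Their poses are not given: they have to be found in the camera images.
- channel: fixed aluminium clamping channel, 96 (x) x 320 (y) mm. Origin: centre of its underside on the bench; y runs along the row, z up. Floor 12 mm above the bench; two rails along y, 66 mm apart, 27 mm above the bench. Spring plate at the -y end, dark end block at the +y end. Takes five 40 mm bases side by side, centres at y = -89, -49, -9, 31, 71 mm, then the wedge
- end_face (a point): foot of the end block's face, at floor level, at y = +109 mm of the channel. From here the face leans back 15 degrees towards +y, up to 57 mm above the bench. With five bases in the row an 18 mm gap is left at the floor, about 30 mm at the end block's top
- plate_face (a point): middle of the spring plate's face, 30 mm above the bench, at y = -109 mm of the channel at rest; the plate is 62 mm wide (x) and 35 mm tall and the first base of the row stands against it
- plate (a joint): travel (m) of the spring plate towards -y of the channel, 0 at rest, stop at 0.012; its spring pushes back with 2.4 N at first and 0.6 N more per mm; it is damped and returns slowly. About 0.004 when five bases and the wedge are fully home; 0 if the row is loose
- wedge: aluminium wedge standing on its thin end, 50 mm wide (x), 85 mm tall, 160 g. Lower 45 mm: upright side at y = -11 mm; the other side starts at y = +11 mm at the foot and leans out 15 degrees to +y; it goes against the end block, so its axes line up with the channel's. Origin: underside, mid of the 22 mm foot, z up. Home: foot on the channel floor, origin at y = +98 mm of the channel
- wedge_head (a point): middle of the top of the wedge's grip head, 5 mm to +y of its origin. The head is 36 (x) x 26 (y) mm and 40 mm tall; home, its lower edge is level with the end block's top. Driving the wedge home takes 10 to 30 N; if let go more than about 15 mm short of home it may lean over. Once home, friction keeps it there
- connector1: grey die-cast connector standing upright: base 60 (x) x 40 (y) x 34 mm tall, on it a hood 44 (x) x 30 (y) mm up to 79 mm, contacts on top; about 140 g. Origin: centre of the underside, z up; either way round is the same. Fragile: a grip over 65 N (on each pad) cracks it, 20 to 40 N is right. Three to five of the five are there; an absent one reads None from the start
- connector2: grey die-cast connector standing upright: base 60 (x) x 40 (y) x 34 mm tall, on it a hood 44 (x) x 30 (y) mm up to 79 mm, contacts on top; about 140 g. Origin: centre of the underside, z up; either way round is the same. Fragile: a grip over 65 N (on each pad) cracks it, 20 to 40 N is right. Three to five of the five are there; an absent one reads None from the start
- connector3: grey die-cast connector standing upright: base 60 (x) x 40 (y) x 34 mm tall, on it a hood 44 (x) x 30 (y) mm up to 79 mm, contacts on top; about 140 g. Origin: centre of the underside, z up; either way round is the same. Fragile: a grip over 65 N (on each pad) cracks it, 20 to 40 N is right. Three to five of the five are there; an absent one reads None from the start
- connector4: grey die-cast connector standing upright: base 60 (x) x 40 (y) x 34 mm tall, on it a hood 44 (x) x 30 (y) mm up to 79 mm, contacts on top; about 140 g. Origin: centre of the underside, z up; either way round is the same. Fragile: a grip over 65 N (on each pad) cracks it, 20 to 40 N is right. Three to five of the five are there; an absent one reads None from the start
- connector5: grey die-cast connector standing upright: base 60 (x) x 40 (y) x 34 mm tall, on it a hood 44 (x) x 30 (y) mm up to 79 mm, contacts on top; about 140 g. Origin: centre of the underside, z up; either way round is the same. Fragile: a grip over 65 N (on each pad) cracks it, 20 to 40 N is right. Three to five of the five are there; an absent one reads None from the start
- filler1: white plastic filler block standing upright: base as a connector's, 60 (x) x 40 (y) x 34 mm tall, on it a grip rib 30 (x) x 20 (y) mm up to 64 mm; about 110 g. Origin: centre of the underside, z up. Always there; takes a missing connector's place in the row, spares may stay on the bench
- filler2: white plastic filler block standing upright: base as a connector's, 60 (x) x 40 (y) x 34 mm tall, on it a grip rib 30 (x) x 20 (y) mm up to 64 mm; about 110 g. Origin: centre of the underside, z up. Always there; takes a missing connector's place in the row, spares may stay on the bench
- spool: bystander: green solder spool, 64 mm across, 58 mm high, origin under its centre
- flux: bystander: glass bottle with red cap, 56 mm across, 120 mm high, origin under its centre

How it is judged:
By the outcome, as a careful person would: the job done as asked, in the order asked, and still so for the second after the job is handed in, with the robot touching nothing.
Of connector1, connector2, connector3, connector4, connector5 only 3 to 5 are there at a start; the rules pass over those that are not, and their reading is None.
At some moment in a run one of connector1, connector2, connector3, connector4, connector5, filler1, filler2 may be knocked a few centimetres aside while the robot is not near it.
It also fails if it takes over 208 s, if anything falls off the work surface, if the arm or the gripper's body presses on something with over 40 N, if the wrist force passes 120 N, or if a joint passes its speed limit or range.

## Robot

A 6-joint arm with a two-finger parallel gripper is mounted at the origin on the work surface. World frame = base frame: x ahead of the robot, y to its left, z up, the work surface at z = 0. Lengths are in m, angles in rad, forces in N, time in s.
With the tool pointing down it reaches from about 0.25 to 0.8 m from the base axis. Payload 8.5 kg.
Tool frame: the origin (TCP) lies between the finger pads; the fingertips stand 19 mm ahead of it and the grasp point (between the pads) is the TCP (ctrl.finger_overhang is the distance from the TCP to the fingertips, in m); z points along the fingers, y is the line along which they close (so a half turn about z gives the same grasp; the last joint's range is limited). The gripper opens to 85 mm and grips with 20 to 120 N. Pads are 22 mm wide; open, the fingers measure 114 mm over their backs; the gripper's body (76 mm by 85 mm) begins 54 mm behind the grasp point. The pads swing forward as they close: fully open they stand 13 mm farther back than shut.
Start: joints at [-1.208, 0.238, -0.013, 1.319, 0, 1.571], TCP at [0.186, -0.491, 0.25] pointing down, gripper open.
Joint ranges: [-2.66, 2.66], [-1.03, 1.9], [-1.14, 1.46], [-1.82, 2.27], [-1.45, 1.34], [-3.14, 3.14]. Speed limits (rad/s): [2.22, 2.22, 2.79, 3.14, 3.14, 3.14].

## Interface

Orientations are given as a 3x3 rotation matrix whose columns are the frame's x, y, z axes.
In Python, from rig import ctrl gives the robot as it stands.
- The arm moves only by the shell command python3 shift.py 'ROWS'. ROWS is a JSON list of rows, 1 to 10 of them, each of 5 numbers: the finger opening in m, then dx, dy, dz in m, then a turn about the tool's z in rad; each row shifts and turns the commanded pose from where the row before left it, along the tool's axes as they then stand; what a row does not reach is not made up. A row lasts 1/12 s, in which the tool goes at most 0.0417 m and 0.125 rad, less where a joint would pass 70% of its speed; a pose out of reach is approached as far as the arm can. The fingers move at their own pace and stop on an object; the grip force is fixed at half the most. Time passes only in rows, so rows that do not move let the fingers close. It prints the time, the measured TCP pose, the force, the opening and the grip force at its end.
- ctrl.sense(): the state, without advancing time (a new reading comes with each control period).
- ctrl.get_image(name): name is "scene" or "top" or "wrist"; returns a dict with "frame" (384x512x3 uint8, red, green, blue), "depth" (384x512 float32, m along the optical axis (not along the pixel's ray), 0 where there is no reading), "mtx" (3x3 intrinsics, pixels), "D" ([k1, k2, p1, p2, k3] as OpenCV has them; the pictures are not rectified), "origin" and "orientation" of the camera in the world. Camera axes: x right, y down, z forward; pixel columns grow to the right and rows downward; lengths in m; the calibration is good to about 2 mm. A picture is of the moment at which its call begins.
- ctrl.sign_off(): hands the job in; it is judged then, once.
The state is a dict: "time": time; "joint_positions": joint angles; "qvel": joint speeds; "joint_efforts": joint torques, N m; "position": TCP position; "tool_rot": TCP orientation; "contact_force": force on the tool from outside, world axes, zero at the start; "wrist_torque": the same for the moment, N m; "width": finger opening in m; "grip_force": force on a finger pad.
Only numpy, scipy, OpenCV 4.12 (cv2) and the standard library are available. Lean on these libraries where they do the work, as an engineer would, in place of code of your own. Each camera call takes 0.05 s, during which the arm holds its last target. There are 200 camera calls.

## Working session

There is one attempt and no reset: what is moved stays moved. The work goes in short steps, Python scripts to look and compute and a shell command to move; the robot and the scene stay as the last step left them, time stands still between calls to the robot, and variables do not carry over. Pictures are saved under pics/ and viewed, at most 14 in all, crops included, and the job is handed in when it is done.

```bash
ls; mkdir -p pics; python3 - <<'E'
from rig import ctrl
import cv2,numpy as np
print(ctrl.sense())
for n in ("scene","top"):
    im=ctrl.get_image(n); cv2.imwrite(f"pics/{n}0.png",im["frame"][:,:,::-1]); np.savez(f"{n}0.npz",**im)
    print(n,im["mtx"],im["D"],im["origin"],im["orientation"])
E
```

```text
pics
rig.py
shift.py
{'time': 0.0, 'joint_positions': array([-1.20801067e+00,  2.38788876e-01, -1.42980046e-02,  1.31918509e+00,
        1.01248425e-06,  1.57077585e+00]), 'qvel': array([-0.00041014, -0.00184501, -0.00019397,  0.00035895, -0.00105882,
       -0.00173169]), 'joint_efforts': array([-9.64306309e-04, -5.38777041e+01,  3.46435797e+01,  1.82540825e-02,
        2.43788230e-05,  2.37283712e-05]), 'position': array([ 0.18616896, -0.49045115,  0.24965632]), 'tool_rot': array([[ 9.34904611e-01,  3.54898712e-01, -5.22728911e-04],
       [ 3.54899097e-01, -9.34903592e-01,  1.37995383e-03],
       [ 1.04270076e-06, -1.47564122e-03, -9.99998911e-01]]), 'contact_force': array([-0.29311015,  0.18891343, -0.17067992]), 'wrist_torque': array([ 0.01775993, -0.06143981, -0.0177719 ]), 'grip_force': 0.0, 'width': 0.08542432185746167}
scene [[380.28734486   0.         257.9802224 ]
 [  0.         380.28734486 196.55823464]
 [  0.           0.           1.        ]] [-0.11928986  0.          0.          0.          0.        ] [1.41934276 0.24888756 0.62325208] [[-0.29207403  0.4840972  -0.82482887]
 [ 0.95630581  0.15965002 -0.24493076]
 [ 0.01311365 -0.86032655 -0.50957458]]
top [[360.81251395   0.         258.78985252]
 [  0.         360.81251395 195.138625  ]
 [  0.           0.           1.        ]] [-0.01538428  0.          0.          0.          0.        ] [0.50157468 0.00605641 0.96500912] [[ 0.01578311 -0.99692976  0.07669383]
 [-0.9997834  -0.01677586 -0.0123173 ]
 [ 0.01356608 -0.07648281 -0.99697861]]
```
View pics/top0.png

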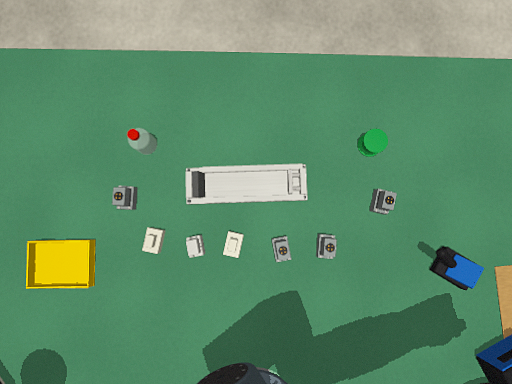

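View pics/scene0.png

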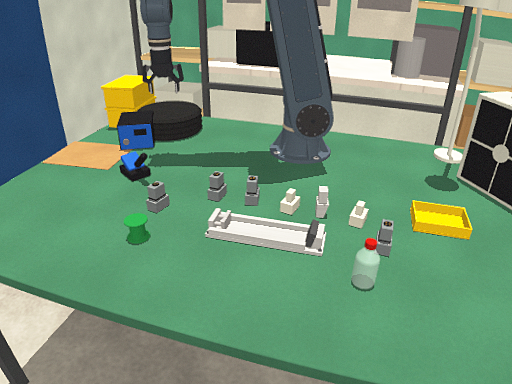

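The channel is at top-image pixel (247,184), with its dark end block at (198,184), towards world +y. There are four connectors at (123,197), (282,249), (327,246) and (384,201). The fillers are at (152,240) and (233,244), and the wedge is at (195,246). The spool is at (374,141) and the bottle at (140,138).

```bash
cat > vis.py <<'E'
import numpy as np, cv2
def cloud(im):
    h,w=im["depth"].shape
    uv=np.stack(np.meshgrid(np.arange(w),np.arange(h)),-1).reshape(-1,1,2).astype(np.float64)
    n=cv2.undistortPoints(uv,im["mtx"],im["D"]).reshape(h,w,2)
    P=np.dstack([n,np.ones((h,w))])*im["depth"][...,None]
    P=P@np.asarray(im["orientation"]).T+im["origin"]
    P[im["depth"]<=0]=np.nan
    return P
def rect(P,zlo,zhi,c,r):
    "points in height band round c -> centre, sides, yaw of longer side, top z"
    q=P.reshape(-1,3); m=(q[:,2]>zlo)&(q[:,2]<zhi)&(np.hypot(q[:,0]-c[0],q[:,1]-c[1])<r)
    q=q[m]
    if len(q)<6: return None
    (x,y),(a,b),t=cv2.minAreaRect((q[:,:2]*1000).astype(np.float32))
    if a<b: a,b,t=b,a,t+90
    t=(t+90)%180-90
    return dict(n=len(q),c=np.round([x,y],1),s=np.round([a,b],1),yaw=round(t,1),z=np.round(np.percentile(q[:,2],[5,50,95])*1000,1))
E
python3 - <<'E'
from vis import *
T=dict(np.load("top0.npz"));P=cloud(T)
pts=dict(c_a=(123,197),c_b=(282,249),c_c=(327,246),c_d=(384,201),f_a=(152,240),f_b=(233,244),wedge=(195,246),spool=(374,141),flux=(140,138))
g=P[280:300,120:180];print("bench z",np.nanmedian(g[...,2]))
for k,(u,v) in pts.items():
    c=P[v,u][:2]
    print(k,np.round(P[v,u],3)); 
    print("   top",rect(P,.055 if k[0]=='f' else .068,.14,c,.05)); print("   base",rect(P,.028,.14,c,.055))
c=P[184,247][:2]
print("floor",np.round(P[184,247],4))
print("chan rails",rect(P,.021,.034,c,.19)); print("all",rect(P,.006,.034,c,.19));print("endblock/plate",rect(P,.038,.07,c+[0,.1],.08),rect(P,.038,.07,c-[0,.1],.08))
E
```

```text
bench z 0.0005776345751614675
c_a [0.56  0.328 0.079]
   top {'n': 243, 'c': array([561. , 338.9]), 's': array([42.8, 31.7]), 'yaw': -0.4, 'z': array([73. , 79.4, 82.3])}
   base {'n': 462, 'c': array([561.3, 338.4]), 's': array([59.8, 40. ]), 'yaw': -2.2, 'z': array([32.4, 73. , 81.8])}
c_b [ 0.439 -0.064  0.078]
   top {'n': 227, 'c': array([435.6, -64.1]), 's': array([43.6, 29.9]), 'yaw': 11.8, 'z': array([76.5, 79.7, 82.8])}
   base {'n': 366, 'c': array([435.5, -64.1]), 's': array([60.1, 39.9]), 'yaw': 11.0, 'z': array([32.8, 78.2, 82.4])}
c_c [ 0.448 -0.173  0.083]
   top {'n': 231, 'c': array([ 444.2, -179.4]), 's': array([43.7, 30.6]), 'yaw': -5.3, 'z': array([76.3, 79.7, 82.7])}
   base {'n': 407, 'c': array([ 443.9, -178.9]), 's': array([60.3, 39.5]), 'yaw': -5.4, 'z': array([32.8, 77.5, 82.2])}
c_d [ 0.56  -0.315  0.079]
   top {'n': 243, 'c': array([ 562.8, -326.9]), 's': array([44.1, 30.4]), 'yaw': -12.9, 'z': array([72.7, 79.5, 82.9])}
   base {'n': 450, 'c': array([ 562.6, -326.5]), 's': array([61.1, 40.5]), 'yaw': -11.1, 'z': array([32.7, 74. , 82.5])}
f_a [0.455 0.25
[... 1001 characters left out ...]
': array([55. , 45.6]), 'yaw': -34.2, 'z': array([ 63.1,  88.1, 121.4])}
   base {'n': 506, 'c': array([705.4, 294.4]), 's': array([55.3, 46.1]), 'yaw': -34.2, 'z': array([ 38.1,  85.1, 121.4])}
floor [0.6044 0.0261 0.0081]
chan rails {'n': 1326, 'c': array([534.4,  25.8]), 's': array([303.2, 233.7]), 'yaw': -87.1, 'z': array([24. , 27.7, 33. ])}
all {'n': 3802, 'c': array([567.6,  39. ]), 's': array([328.2, 301.8]), 'yaw': 74.5, 'z': array([ 9.9, 13.9, 30.2])}
endblock/plate {'n': 401, 'c': array([597.3, 164. ]), 's': array([66.6, 38. ]), 'yaw': 3.9, 'z': array([42.6, 50.6, 57.2])} {'n': 258, 'c': array([ 611.6, -101.6]), 's': array([65.2, 44.4]), 'yaw': 1.5, 'z': array([41.4, 46.3, 49.5])}
```

```bash
python3 - <<'E'
from vis import *
T=dict(np.load("top0.npz"));P=cloud(T);q=P.reshape(-1,3)
m=(q[:,0]>.545)&(q[:,0]<.67)&(abs(q[:,1]-.026)<.19)
def R(lo,hi,mm=True):
    s=q[m&mm&(q[:,2]>lo)&(q[:,2]<hi)]
    (x,y),(a,b),t=cv2.minAreaRect((s[:,:2]*1000).astype(np.float32))
    print(lo,hi,len(s),(x,y),(a,b),t)
R(.007,.07);R(.02,.07)
# rail inner edges: per-side line fits
s=q[m&(q[:,2]>.0215)&(q[:,2]<.032)&(abs(q[:,1]-.03)<.1)]
for side in(-1,1):
    w=s[(s[:,0]-.604)*side>0]; b=np.polyfit(w[:,1],w[:,0],1); d=w[:,0]-np.polyval(b,w[:,1]); print(side,len(w),b,np.arctan(b[0])*57.3,np.percentile(d,[1,99]))
for yy in np.arange(-.14,.2,.01):
    w=q[m&(abs(q[:,1]-yy)<.005)&(abs(q[:,0]-.604)<.02)]; print(round(yy,3),np.round(np.median(w[:,2])*1000,1),end="; ")
im=ctrl=None
I=cv2.imread("pics/scene0.png")[170:280,180:420]; cv2.imwrite("pics/scene0c.png",cv2.resize(I,None,fx=3.3,fy=3.3,interpolation=cv2.INTER_CUBIC))
E
```

```text
0.007 0.07 4388 (611.7387084960938, 29.594772338867188) (111.73197937011719, 319.524169921875) 2.831437349319458
0.02 0.07 1958 (603.9414672851562, 29.603904724121094) (94.40936279296875, 308.1556396484375) 2.9215023517608643
-1 422 [-0.05070244  0.56527201] -2.9027639918141643 [-0.00684746  0.00707139]
1 424 [-0.05021221  0.64515699] -2.874745375951889 [-0.00686152  0.00708767]
-0.14 0.9; -0.13 3.2; -0.12 45.8; -0.11 34.1; -0.1 13.5; -0.09 46.4; -0.08 43.4; -0.07 12.6; -0.06 12.2; -0.05 12.5; -0.04 12.2; -0.03 12.4; -0.02 12.7; -0.01 12.5; 0.0 12.3; 0.01 12.7; 0.02 12.6; 0.03 12.0; 0.04 12.3; 0.05 12.2; 0.06 12.3; 0.07 12.8; 0.08 12.3; 0.09 13.4; 0.1 12.3; 0.11 12.5; 0.12 12.4; 0.13 12.7; 0.14 21.4; 0.15 53.0; 0.16 54.6; 0.17 46.6; 0.18 46.9; 0.19 0.9;
```

View pics/scene0c.png

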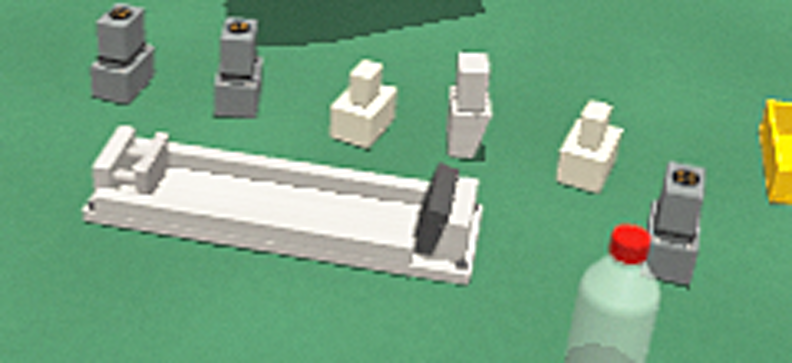

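The close-up shows the wedge at (470,105), upright on its left and leaning out on its right (+y), so it needs no flip. The channel's end block is on the right. I'll turn first.

```bash
cat > go.py <<'E'
import sys,numpy as np
from rig import ctrl
C=np.array([.6038,.0296]);Y=np.radians(2.89)
O=dict(ca=(.5611,.3387,-1.0),cb=(.4356,-.0641,11.4),cc=(.4441,-.1792,-5.4),cd=(.5627,-.3267,-12.0),fa=(.452,.2668,-10),fb=(.4453,.060,-12),w=(.440,.1556,11.9))
def slot(x,y): return (*(C+[x*np.cos(Y)-y*np.sin(Y),x*np.sin(Y)+y*np.cos(Y)]),2.89)
# usage: go.py obj z | go.py slot x_mm y_mm z
a=sys.argv[1:]
t=slot(float(a[1])/1e3,float(a[2])/1e3) if a[0]=="slot" else O[a[0]]
z=float(a[-1]); s=ctrl.sense(); R=s["tool_rot"]
d=R.T@(np.array([t[0],t[1],z])-s["position"])
ang=np.degrees(np.arctan2(R[1,1],R[0,1])); tn=(ang-t[2]+90)%180-90
th=np.radians(tn); c,sn=np.cos(th),np.sin(th)
# delta expressed after the turn
d2=np.array([c*d[0]+sn*d[1],-sn*d[0]+c*d[1],d[2]])
p=s["position"]-[*C,0]; 
print("t",round(s["time"],2),"pos",np.round(s["position"],4),"chan",np.round([p[0]*np.cos(Y)+p[1]*np.sin(Y),-p[0]*np.sin(Y)+p[1]*np.cos(Y)],4),"ang",round(ang,2),"F",np.round(s["contact_force"],1),"w",round(s["width"],4),"g",round(s["grip_force"],1))
print("turn",round(th,4),"rows",round(abs(th)/.125,1)," shift now",np.round(d,4)," shift after turn",np.round(d2,4),"rows",round(np.linalg.norm(d[:2])/.0417,1))
E
python3 go.py fb 0.15
python3 shift.py '[[0.085,0,0,0,-0.125],[0.085,0,0,0,-0.125],[0.085,0,0,0,-0.125],[0.085,0,0,0,-0.125],[0.085,0,0,0,-0.125],[0.085,0,0,0,-0.125],[0.085,0,0,0,-0.125],[0.085,0,0,0,-0.125]]'
python3 go.py fb 0.15
```

```text
t 0.1 pos [ 0.1862 -0.4905  0.2497] chan [-0.4433 -0.4984] ang -69.21 F [ 0.1  0.7 -0.1] w 0.0854 g 0.0
turn -0.9986 rows 8.0  shift now [ 0.4376 -0.4226  0.1003]  shift after turn [0.5922 0.1391 0.1003] rows 14.6
time: 0.77
position: [0.1862, -0.4906, 0.2499]
tool_rot: [[0.2, 0.98, -0.0], [0.98, -0.2, 0.001], [0.001, -0.0, -1.0]]
contact_force: [0.1, -0.2, -0.1]
width: 0.0851
grip_force: 0.0
t 0.77 pos [ 0.1862 -0.4906  0.2499] chan [-0.4433 -0.4985] ang -11.57 F [ 0.1 -0.2 -0.1] w 0.0851 g 0.0
turn 0.0076 rows 0.1  shift now [0.5913 0.1435 0.1003]  shift after turn [0.5923 0.139  0.1003] rows 14.6
```

```bash
python3 shift.py '[[0.085,0.037,0.009,0,0],[0.085,0.037,0.009,0,0],[0.085,0.037,0.009,0,0],[0.085,0.037,0.009,0,0],[0.085,0.037,0.009,0,0],[0.085,0.037,0.009,0,0],[0.085,0.037,0.009,0,0],[0.085,0.037,0.009,0,0]]' >/dev/null
python3 shift.py '[[0.085,0.037,0.009,0,0],[0.085,0.037,0.009,0,0],[0.085,0.037,0.009,0,0],[0.085,0.037,0.009,0,0],[0.085,0.037,0.009,0,0],[0.085,0.037,0.009,0,0],[0.085,0.037,0.009,0,0],[0.085,0.037,0.009,0,0],[0.085,0,0,0,0]]' >/dev/null
python3 go.py fb 0.15
python3 - <<'E'
from rig import ctrl
import cv2,numpy as np
from vis import *
im=ctrl.get_image("wrist"); cv2.imwrite("pics/w1.png",im["frame"][:,:,::-1]); P=cloud(im)
print(rect(P,.055,.075,(.445,.06),.05),rect(P,.028,.075,(.445,.06),.055))
E
```

```text
t 2.18 pos [0.4518 0.0636 0.2498] chan [-0.1501  0.0417] ang -11.66 F [-0.9 -0.8 -0.2] w 0.0849 g 0.0
turn 0.006 rows 0.0  shift now [-0.0051 -0.0056  0.0998]  shift after turn [-0.0051 -0.0056  0.0998] rows 0.2
{'n': 697, 'c': array([445.5,  59.6]), 's': array([29.3, 19.8]), 'yaw': -11.9, 'z': array([60.7, 63.5, 64.8])} {'n': 2264, 'c': array([445.3,  59.8]), 's': array([59.9, 39.4]), 'yaw': -11.4, 'z': array([32.4, 34.3, 64.3])}
```

View pics/w1.png

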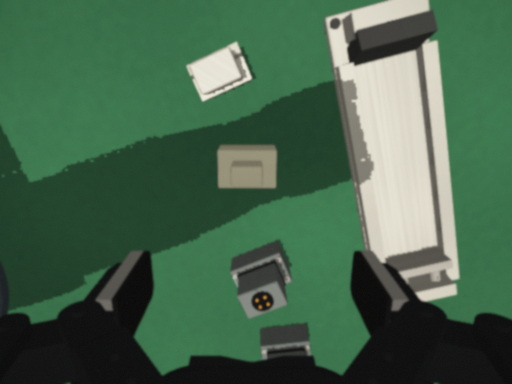

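The wrist view shows the filler at (247,165), matching the top-camera estimate to within 1 mm. I'll descend and test how the grip behaves on it.

```bash
python3 shift.py '[[0.085,-0.0051,-0.0056,0.04,0],[0.085,0,0,0.04,0],[0.085,0,0,0.04,0],[0.085,0,0,0.035,0],[0.085,0,0,0.02,0],[0.085,0,0,0.019,0],[0.085,0,0,0,0]]'
python3 go.py fb 0.056
python3 shift.py '[[0.028,0,0,0,0],[0.028,0,0,0,0],[0.028,0,0,0,0],[0.028,0,0,0,0],[0.028,0,0,0,0],[0.028,0,0,0,0],[0.028,0,0,0,0],[0.028,0,0,0,0]]'
```

```text
time: 2.82
position: [0.44, 0.0537, 0.0533]
tool_rot: [[0.208, 0.978, -0.006], [0.978, -0.208, -0.001], [-0.002, -0.006, -1.0]]
contact_force: [0.4, -0.9, 1.1]
width: 0.0847
grip_force: 0.0
t 2.82 pos [0.44   0.0537 0.0533] chan [-0.1624  0.0323] ang -11.98 F [ 0.4 -0.9  1.1] w 0.0847 g 0.0
turn 0.0004 rows 0.0  shift now [ 0.0073  0.0039 -0.0027]  shift after turn [ 0.0073  0.0039 -0.0027] rows 0.2
time: 3.48
position: [0.4438, 0.0549, 0.0575]
tool_rot: [[0.206, 0.978, 0.002], [0.978, -0.206, 0.0], [0.001, 0.002, -1.0]]
contact_force: [-0.5, -1.5, 8.1]
width: 0.0287
grip_force: 51.1
```

```bash
python3 shift.py '[[0.028,0,0,-0.003,0],[0.028,0,0,0,0],[0.028,0,0,0,0]]'|tail -3; python3 shift.py '[[0.0292,0,0,0,0],[0.0292,0,0,0,0],[0.0292,0,0,0,0],[0.0292,0,0,0,0]]' | tail -3; python3 go.py fb 0.058
python3 shift.py '[[0.0298,0,0,0,0],[0.0298,0,0,0,0],[0.0298,0,0,0,0],[0.0298,0,0,0,0]]' | tail -3;
```

```text
contact_force: [0.3, -0.7, -1.1]
width: 0.0293
grip_force: 50.8
contact_force: [0.4, 0.5, -0.6]
width: 0.0298
grip_force: 35.4
t 4.07 pos [0.4428 0.0549 0.0592] chan [-0.1595  0.0334] ang -11.92 F [ 0.4  0.5 -0.6] w 0.0298 g 35.4
turn 0.0015 rows 0.0  shift now [0.0055 0.0014 0.0012]  shift after turn [0.0055 0.0014 0.0012] rows 0.1
contact_force: [-0.4, -0.3, -0.6]
width: 0.0296
grip_force: 8.9
```

```bash
python3 shift.py '[[0.05,0,0,0,0],[0.05,0,0,0,0],[0.05,0.0055,0,0,0],[0.05,0,0,0,0],[0.029,0,0,0,0],[0.029,0,0,0,0],[0.029,0,0,0,0],[0.029,0,0,0,0],[0.029,0,0,0,0]]' | tail -3; python3 go.py fb 0.058;  python3 shift.py '[[0.029,0,0,-0.04,0],[0.029,0,0,-0.04,0],[0.029,0,0,-0.04,0],[0.029,0,0,0,-0.13],[0.029,0,0,0,-0.125],[0.029,0,0,0,-0.003],[0.029,0,0,0,0],[0.029,0,0,0,0]]' | tail -3; python3 go.py slot 0 -85 0.18
```

```text
contact_force: [0.5, 1.0, 2.7]
width: 0.0297
grip_force: 25.5
t 5.15 pos [0.4441 0.0603 0.0594] chan [-0.1579  0.0388] ang -11.92 F [0.5 1.  2.7] w 0.0297 g 25.5
turn 0.0014 rows 0.0  shift now [-0.0001  0.0012  0.0014]  shift after turn [-0.0001  0.0012  0.0014] rows 0.0
contact_force: [-0.2, -0.4, -1.4]
width: 0.0295
grip_force: 25.7
t 5.82 pos [0.4436 0.0601 0.1788] chan [-0.1584  0.0386] ang 2.34 F [-0.2 -0.4 -1.4] w 0.0295 g 25.7
turn -0.0096 rows 0.1  shift now [-0.1221  0.1596 -0.0014]  shift after turn [-0.1236  0.1584 -0.0014] rows 4.8
```

```bash
python3 shift.py '[[0.029,0,0,0,-0.0096],[0.029,-0.0206,0.0264,0,0],[0.029,-0.0206,0.0264,0,0],[0.029,-0.0206,0.0264,0,0],[0.029,-0.0206,0.0264,0,0],[0.029,-0.0206,0.0264,0,0],[0.029,-0.0206,0.0264,0,0],[0.029,0,0,0,0],[0.029,0,0,0,0],[0.029,0,0,0,0]]' | tail -3;python3 go.py slot 0 -85 0.073
```

```text
contact_force: [-0.4, -0.3, -1.7]
width: 0.0296
grip_force: 25.8
t 6.65 pos [ 0.6082 -0.0544  0.1783] chan [ 0.0002 -0.0841] ang 3.05 F [-0.4 -0.3 -1.7] w 0.0296 g 25.8
turn 0.0028 rows 0.0  shift now [-0.0009  0.      0.1053]  shift after turn [-0.0009  0.      0.1053] rows 0.0
```

```bash
python3 shift.py '[[0.029,0,0,0.035,0.003],[0.029,0,0,0.035,0],[0.029,0,0,0.02,0],[0.029,0,0,0.012,0],[0.029,0,0,0,0],[0.029,0,0,0.0025,0],[0.029,0,0,0,0],[0.029,0,0,0,0]]' | tail -3;python3 go.py slot 0 -89 0.0714
python3 shift.py '[[0.029,-0.002,0,0,0],[0.029,-0.002,0,0,0],[0.029,0,0,0,0],[0.029,0,0,0,0]]' | tail -3;python3 go.py slot 0 -89 0.0714
```

```text
contact_force: [0.7, 0.7, -1.3]
width: 0.0299
grip_force: 25.8
t 7.32 pos [ 0.6094 -0.0542  0.0761] chan [ 0.0013 -0.084 ] ang 2.97 F [ 0.7  0.7 -1.3] w 0.0299 g 25.8
turn 0.0014 rows 0.0  shift now [-0.005  -0.0013  0.0047]  shift after turn [-0.005  -0.0013  0.0047] rows 0.1
contact_force: [-0.3, -0.8, -1.2]
width: 0.0296
grip_force: 25.8
t 7.65 pos [ 0.6093 -0.0587  0.0751] chan [ 0.001  -0.0885] ang 2.94 F [-0.3 -0.8 -1.2] w 0.0296 g 25.8
turn 0.0008 rows 0.0  shift now [-0.0005 -0.001   0.0037]  shift after turn [-0.0005 -0.001   0.0037] rows 0.0
```

```bash
python3 shift.py '[[0.029,-0.0005,0,0.002,0],[0.029,0,0,0.002,0],[0.029,0,0,0,0],[0.029,0,0,0,0]]' | tail -3;python3 go.py slot 0 -89 0.0714
python3 shift.py '[[0.06,0,0,0,0],[0.06,0,0,0,0],[0.06,0,0,0,0],[0.085,0,0,-0.03,0],[0.085,0,0,-0.04,0],[0.085,0,0,-0.04,0],[0.085,0,0,0,0],[0.085,0,0,0,0]]' | tail -3;python3 go.py cb 0.18
```

```text
contact_force: [-1.7, -0.5, 6.7]
width: 0.0299
grip_force: 26.8
t 7.98 pos [ 0.6094 -0.0591  0.0714] chan [ 0.0011 -0.0889] ang 2.95 F [-1.7 -0.5  6.7] w 0.0299 g 26.8
turn 0.001 rows 0.0  shift now [-0.0001 -0.0011 -0.    ]  shift after turn [-0.0001 -0.0011 -0.    ] rows 0.0
contact_force: [0.4, 0.2, 0.2]
width: 0.0849
grip_force: 0.0
t 8.65 pos [ 0.6107 -0.0591  0.1834] chan [ 0.0024 -0.0889] ang 2.96 F [0.4 0.2 0.2] w 0.0849 g 0.0
turn -0.1473 rows 1.2  shift now [ 0.004  -0.1751  0.0025]  shift after turn [ 0.0297 -0.1726  0.0025] rows 4.2
```

```bash
cat > upd.py <<'E'
import sys
sys.argv=["go.py","slot","0","0","0.18"]
from vis import *; from rig import ctrl
import contextlib,io
with contextlib.redirect_stdout(io.StringIO()): import go
P=cloud(ctrl.get_image("top"))
for k,(x,y,a) in go.O.items():
    r=rect(P,.028,.092,(x,y),.06); r and print(k,(x,y,a),r["c"],r["s"],r["yaw"],r["n"])
q=P.reshape(-1,3)-[*go.C,0]; c,s=np.cos(go.Y),np.sin(go.Y)
Q=np.c_[q[:,0]*c+q[:,1]*s,-q[:,0]*s+q[:,1]*c,q[:,2]]
m=(abs(Q[:,0])<.03)&(abs(Q[:,1])<.108)
for lo,hi,n in((.04,.05,"bases"),(.07,.08,"ribs"),(.086,.1,"hoods")):
    h=np.histogram(Q[m&(Q[:,2]>lo)&(Q[:,2]<hi)][:,1]*1000,bins=np.arange(-108,109,2))
    e=np.where(np.diff(np.r_[0,h[0]>2,0].astype(int)))[0]*2-108; print(n,e.reshape(-1,2).tolist())
E
python3 upd.py; python3 shift.py '[[0.085,0,0,0,-0.1],[0.085,0,0,0,-0.0473],[0.085,0.0074,-0.0345,0,0],[0.085,0.0074,-0.0345,0,0],[0.085,0.0074,-0.0345,0,0],[0.085,0.0075,-0.0345,0,0],[0.085,0,-0.0345,0,0],[0.085,0,0,0,0],[0.085,0,0,0,0],[0.085,0,0,0,0]]' | tail -1;python3 go.py cb 0.06
```

```text
ca (0.5611, 0.3387, -1.0) [561.3 337.9] [59.9 39.2] -2.2 464
cd (0.5627, -0.3267, -12.0) [ 562.  -329.1] [59.5 37.3] -12.0 356
fa (0.452, 0.2668, -10) [452.  267.1] [60.6 40.8] -9.5 373
w (0.44, 0.1556, 11.9) [439.7 156.3] [49.5 34. ] 12.1 305
bases []
ribs []
hoods []
grip_force: 0.0
t 9.53 pos [ 0.4343 -0.064   0.1802] chan [-0.174  -0.0849] ang 11.38 F [ 1.1  0.1 -0.4] w 0.0852 g 0.0
turn -0.0004 rows 0.0  shift now [-0.0004  0.0013  0.1202]  shift after turn [-0.0004  0.0013  0.1202] rows 0.0
```

```bash
cat > wr.py <<'E'
import sys
from vis import *; from rig import ctrl
im=ctrl.get_image("wrist");P=cloud(im); c=ctrl.sense()["position"]; zt=float(sys.argv[1])
print(rect(P,zt-.008,zt+.008,c[:2],.045))
if len(sys.argv)>2: cv2.imwrite(sys.argv[2],im["frame"][:,:,::-1])
E
python3 wr.py .079
python3 shift.py '[[0.085,0,0.0013,0.035,0],[0.085,0,0,0.035,0],[0.085,0,0,0.03,0],[0.085,0,0,0.02,0],[0.06,0,0,0,0],[0.06,0,0,0,0],[0.048,0,0,0,0],[0.048,0,0,0,0],[0.048,0,0,0,0]]' | tail -2;python3 go.py cb 0.06
```

```text
{'n': 2681, 'c': array([435.2, -64.8]), 's': array([44. , 30.1]), 'yaw': 11.5, 'z': array([76.5, 78.9, 80.9])}
width: 0.0478
grip_force: 0.0
t 10.33 pos [ 0.4367 -0.0638  0.062 ] chan [-0.1716 -0.0849] ang 11.4 F [ 0.4 -0.1 -0.5] w 0.0478 g 0.0
turn -0.0 rows 0.0  shift now [-0.0001 -0.0011  0.002 ]  shift after turn [-0.0001 -0.0011  0.002 ] rows 0.0
```

Next I'll close in small steps to keep the grip gentle.

```bash
python3 shift.py '[[0.045,0,0,0,0],[0.044,0,0,0,0],[0.0437,0,0,0,0],[0.0437,0,0,0,0],[0.0437,0,0,0,0]]' | tail -2; python3 shift.py '[[0.0434,0,0,0,0],[0.0434,0,0,0,0],[0.0434,0,0,0,0]]' | tail -2;python3 go.py slot 0 -45 0.18
```

```text
width: 0.0439
grip_force: 9.8
width: 0.0439
grip_force: 19.5
t 11.0 pos [ 0.436  -0.0638  0.0616] chan [-0.1723 -0.0848] ang 11.4 F [-2.1 -0.4  6.7] w 0.0439 g 19.5
turn 0.1486 rows 1.2  shift now [ 0.0138  0.1765 -0.1182]  shift after turn [ 0.0398  0.1725 -0.1182] rows 4.2
```

```bash
python3 shift.py '[[0.0432,0,0,0,0],[0.0432,0,0,0,0],[0.0432,0,0,-0.03,0],[0.0432,0,0,-0.04,0],[0.0432,0,0,-0.04,0],[0.0432,0,0,-0.01,0.1],[0.0432,0,0,0,0.0486],[0.0432,0,0,0,0],[0.0432,0,0,0,0]]' | tail -2; python3 go.py slot 0 -45 0.18
python3 shift.py '[[0.0432,0.01,0.029,0,0],[0.0432,0.01,0.029,0,0],[0.0432,0.01,0.029,0,0],[0.0432,0.0098,0.029,0,0],[0.0432,0,0.029,0,0],[0.0432,0,0.0275,0,0],[0.0432,0,0,0,0],[0.0432,0,0,0,0],[0.0432,0,0,0,0]]' | tail -2; python3 go.py slot 0 -45 0.0765
```

```text
width: 0.0441
grip_force: 26.7
t 11.75 pos [ 0.4353 -0.0637  0.1808] chan [-0.173  -0.0847] ang 2.98 F [ 0.1 -0.5 -2.7] w 0.0441 g 26.7
turn 0.0016 rows 0.0  shift now [0.0394 0.1731 0.0008]  shift after turn [0.0397 0.173  0.0008] rows 4.3
width: 0.0435
grip_force: 26.8
t 12.5 pos [ 0.6047 -0.0153  0.1795] chan [-0.0013 -0.0449] ang 2.94 F [-0.8  0.1 -0.9] w 0.0435 g 26.8
turn 0.0009 rows 0.0  shift now [-1.00e-04  1.60e-03  1.03e-01]  shift after turn [-1.00e-04  1.60e-03  1.03e-01] rows 0.0
```

```bash
python3 shift.py '[[0.0432,0,0.0013,0.035,0],[0.0432,0,0,0.035,0],[0.0432,0,0,0.02,0],[0.0432,0,0,0.012,0],[0.0432,0,0,0,0],[0.0432,0,0,0,0]]' | tail -2;python3 go.py slot 0 -49 0.0738
python3 shift.py '[[0.0432,-0.002,0,0,0],[0.0432,-0.002,0,0,0],[0.0432,0,0,0,0],[0.0432,0,0,0,0]]' | tail -3;python3 go.py slot 0 -49 0.0738
```

```text
width: 0.0435
grip_force: 26.9
t 13.0 pos [ 0.6058 -0.0154  0.0788] chan [-0.0002 -0.045 ] ang 2.89 F [-0.7 -0.5 -1.5] w 0.0435 g 26.9
turn 0.0001 rows 0.0  shift now [-0.004   0.0002  0.005 ]  shift after turn [-0.004   0.0002  0.005 ] rows 0.1
contact_force: [0.1, 1.6, -0.8]
width: 0.0439
grip_force: 27.0
t 13.33 pos [ 0.6077 -0.0193  0.0798] chan [ 0.0014 -0.049 ] ang 2.88 F [ 0.1  1.6 -0.8] w 0.0439 g 27.0
turn -0.0002 rows 0.0  shift now [-0.     -0.0014  0.006 ]  shift after turn [-0.     -0.0014  0.006 ] rows 0.0
```

```bash
python3 shift.py '[[0.0432,-0.0005,0,0.003,0],[0.0432,0,0,0.0025,0],[0.0432,0,0,0,0],[0.0432,0,0,0,0]]' | tail -3;python3 go.py slot 0 -49 0.0736
```

```text
contact_force: [-0.2, 4.3, 4.0]
width: 0.0435
grip_force: 27.6
t 13.67 pos [ 0.6076 -0.0194  0.0736] chan [ 0.0014 -0.0491] ang 2.9 F [-0.2  4.3  4. ] w 0.0435 g 27.6
turn 0.0002 rows 0.0  shift now [ 0.0001 -0.0014 -0.    ]  shift after turn [ 0.0001 -0.0014 -0.    ] rows 0.0
```

```bash
python3 shift.py '[[0.06,0,0,0,0],[0.06,0,0,0,0],[0.065,0,0,0,0],[0.085,0,0,-0.03,0],[0.085,0,0,-0.04,0],[0.085,0,0,-0.04,0],[0.085,0,0,0,0.1],[0.085,0,0,0,0.0445],[0.085,0,0,0,0],[0.085,0,0,0,0]]' | tail -3;python3 go.py cc 0.18
```

```text
contact_force: [0.6, -0.4, -0.2]
width: 0.0848
grip_force: 0.0
t 14.5 pos [ 0.607  -0.0199  0.183 ] chan [ 0.0007 -0.0496] ang -5.31 F [ 0.6 -0.4 -0.2] w 0.0848 g 0.0
turn 0.0016 rows 0.0  shift now [-0.1737 -0.1475  0.0031]  shift after turn [-0.1739 -0.1472  0.0031] rows 5.5
```

```bash
python3 shift.py '[[0.085,-0.029,-0.0246,0,0],[0.085,-0.029,-0.0246,0,0],[0.085,-0.029,-0.0246,0,0],[0.085,-0.029,-0.0246,0,0],[0.085,-0.029,-0.0246,0,0],[0.085,-0.0287,-0.0245,0,0],[0.085,0,0,0,0],[0.085,0,0,0,0],[0.085,0,0,0,0]]' | tail -1;python3 go.py cc 0.061; python3 wr.py .079; python3 upd.py
```

```text
grip_force: 0.0
t 15.25 pos [ 0.4442 -0.1789  0.1831] chan [-0.1699 -0.2002] ang -5.39 F [ 0.5 -0.9  0.2] w 0.0851 g 0.0
turn 0.0001 rows 0.0  shift now [-4.000e-04 -1.000e-04  1.221e-01]  shift after turn [-4.000e-04 -1.000e-04  1.221e-01] rows 0.0
{'n': 2631, 'c': array([ 443.8, -180.2]), 's': array([43.9, 30.5]), 'yaw': -4.2, 'z': array([76.6, 78.9, 80.9])}
ca (0.5611, 0.3387, -1.0) [561.4 338. ] [60.2 40.3] -3.6 456
cc (0.4441, -0.1792, -5.4) [ 444.1 -178.5] [60.1 39.3] -6.2 394
cd (0.5627, -0.3267, -12.0) [ 563.  -326.2] [60.9 39.7] -10.5 451
fa (0.452, 0.2668, -10) [451.8 267.2] [60.3 41.5] -11.0 372
w (0.44, 0.1556, 11.9) [439.7 156.2] [49.8 34.2] 11.3 304
bases [[-108, -64], [-60, -54], [-50, -44], [-42, -36], [-34, -28]]
ribs [[-100, -78]]
hoods [[-64, -34]]
```

```bash
python3 shift.py '[[0.085,-0.0006,0,0.035,0],[0.085,0,0,0.035,0],[0.085,0,0,0.03,0],[0.085,0,0,0.022,0],[0.06,0,0,0,0],[0.06,0,0,0,0],[0.048,0,0,0,0],[0.048,0,0,0,0],[0.048,0,0,0,0]]' | tail -2;python3 shift.py '[[0.045,0,0,0,0],[0.044,0,0,0,0],[0.0437,0,0,0,0],[0.0434,0,0,0,0],[0.0432,0,0,0,0],[0.0432,0,0,0,0],[0.0432,0,0,0,0]]' | tail -2;python3 go.py slot 0 -5 0.18
```

```text
width: 0.0478
grip_force: 0.0
width: 0.0438
grip_force: 28.0
t 16.68 pos [ 0.4447 -0.1796  0.0624] chan [-0.1694 -0.2009] ang -5.39 F [-0.2  0.8  8.8] w 0.0438 g 28.0
turn -0.1446 rows 1.2  shift now [ 0.2183  0.1397 -0.1174]  shift after turn [ 0.1959  0.1697 -0.1174] rows 6.2
```

```bash
python3 shift.py '[[0.0432,0,0,-0.03,0],[0.0432,0,0,-0.04,0],[0.0432,0,0,-0.04,0],[0.0432,0,0,-0.01,-0.1],[0.0432,0,0,0,-0.0446],[0.0432,0,0,0,0],[0.0432,0,0,0,0]]' | tail -2; python3 go.py slot 0 -5 0.18
python3 shift.py '[[0.0432,0.028,0.0242,0,0],[0.0432,0.028,0.0242,0,0],[0.0432,0.028,0.0242,0,0],[0.0432,0.028,0.0242,0,0],[0.0432,0.028,0.0242,0,0],[0.0432,0.028,0.0242,0,0],[0.0432,0.028,0.0242,0,0],[0.0432,0,0,0,0],[0.0432,0,0,0,0],[0.0432,0,0,0,0]]' | tail -2; python3 go.py slot 0 -5 0.0765
```

```text
width: 0.0438
grip_force: 28.2
t 17.27 pos [ 0.4438 -0.1794  0.1813] chan [-0.1703 -0.2006] ang 2.78 F [-0.2 -0.1 -1.2] w 0.0438 g 28.2
turn -0.0019 rows 0.0  shift now [0.196  0.1699 0.0014]  shift after turn [0.1956 0.1703 0.0014] rows 6.2
width: 0.0435
grip_force: 28.4
t 18.1 pos [0.6025 0.025  0.1801] chan [-0.0015 -0.0046] ang 2.86 F [-0.8 -0.2 -0.3] w 0.0435 g 28.4
turn -0.0005 rows 0.0  shift now [-0.0004  0.0018  0.1036]  shift after turn [-0.0004  0.0018  0.1036] rows 0.0
```

```bash
python3 shift.py '[[0.0432,0,0.0014,0.035,0],[0.0432,0,0,0.035,0],[0.0432,0,0,0.02,0],[0.0432,0,0,0.012,0],[0.0432,0,0,0,0],[0.0432,0,0,0,0]]' | tail -2;python3 go.py slot 0 -9 0.0744
python3 shift.py '[[0.0432,-0.002,0,0,0],[0.0432,-0.002,0,0,0],[0.0432,0,0,0,0],[0.0432,0,0,0,0]]' | tail -3;python3 go.py slot 0 -9 0.0744
```

```text
width: 0.0442
grip_force: 28.6
t 18.6 pos [0.6038 0.0239 0.0791] chan [-0.0003 -0.0057] ang 2.77 F [ 0.6  0.2 -1.1] w 0.0442 g 28.6
turn -0.002 rows 0.0  shift now [-0.0033  0.0003  0.0047]  shift after turn [-0.0033  0.0003  0.0047] rows 0.1
contact_force: [-0.3, 0.9, -1.8]
width: 0.0436
grip_force: 28.7
t 18.93 pos [0.6053 0.0208 0.0802] chan [ 0.0011 -0.0089] ang 2.87 F [-0.3  0.9 -1.8] w 0.0436 g 28.7
turn -0.0004 rows 0.0  shift now [-0.0001 -0.0011  0.0058]  shift after turn [-0.0001 -0.0011  0.0058] rows 0.0
```

```bash
python3 shift.py '[[0.0432,-0.0005,0,0.003,0],[0.0432,0,0,0.0025,0],[0.0432,0,0,0,0],[0.0432,0,0,0,0]]' | tail -3;python3 go.py slot 0 -9 0.0744; python3 shift.py '[[0.06,0,0,0,0],[0.06,0,0,0,0],[0.065,0,0,0,0],[0.085,0,0,-0.03,0],[0.085,0,0,-0.04,0],[0.085,0,0,-0.04,0],[0.085,0,0,0,0.13],[0.085,0,0,0,0.12],[0.085,0,0,0,0],[0.085,0,0,0,0]]' | tail -3;python3 go.py cd 0.18
```

```text
contact_force: [-0.7, 2.7, 6.4]
width: 0.0437
grip_force: 27.9
t 19.27 pos [0.6054 0.0208 0.0744] chan [ 0.0012 -0.0089] ang 2.91 F [-0.7  2.7  6.4] w 0.0437 g 27.9
turn 0.0004 rows 0.0  shift now [-0.0001 -0.0012 -0.    ]  shift after turn [-0.0001 -0.0012 -0.    ] rows 0.0
contact_force: [-0.9, -0.2, -0.5]
width: 0.0848
grip_force: 0.0
t 20.1 pos [0.6048 0.0204 0.1835] chan [ 0.0005 -0.0092] ang -10.94 F [-0.9 -0.2 -0.5] w 0.0848 g 0.0
turn 0.0185 rows 0.1  shift now [-0.3488  0.0246  0.0035]  shift after turn [-0.3483  0.031   0.0035] rows 8.4
```

```bash
python3 shift.py '[[0.085,-0.0387,0.0032,0,0.01],[0.085,-0.0387,0.0032,0,0],[0.085,-0.0387,0.0032,0,0],[0.085,-0.0387,0.0032,0,0],[0.085,-0.0387,0.0032,0,0],[0.085,-0.0387,0.0032,0,0],[0.085,-0.0387,0.0032,0,0],[0.085,-0.0387,0.0032,0,0],[0.085,-0.0387,0.0032,0,0],[0.085,0,0,0,0]]' | tail -1; python3 shift.py '[[0.085,0,0,0,0],[0.085,0,0,0,0]]' | tail -1;python3 go.py cd 0.061; python3 wr.py .079; python3 upd.py
```

```text
grip_force: 0.0
grip_force: 0.0
t 21.1 pos [ 0.5623 -0.3263  0.1828] chan [-0.0594 -0.3534] ang -11.62 F [-0.3  0.1  0. ] w 0.0849 g 0.0
turn 0.0066 rows 0.1  shift now [-0.0004  0.0006  0.1218]  shift after turn [-0.0004  0.0006  0.1218] rows 0.0
{'n': 2621, 'c': array([ 562.8, -327.9]), 's': array([43.7, 30.4]), 'yaw': -12.5, 'z': array([76.3, 78.9, 80.9])}
ca (0.5611, 0.3387, -1.0) [561.4 338.4] [60.2 39.8] -2.7 468
cd (0.5627, -0.3267, -12.0) [ 562.9 -326.4] [61.  39.8] -10.9 449
fa (0.452, 0.2668, -10) [452.  267.1] [59.9 40.4] -10.7 373
w (0.44, 0.1556, 11.9) [439.7 156.1] [49.6 33.7] 11.9 304
bases [[-108, -62], [-58, -54], [-50, -44], [-42, -16], [-14, -8], [-6, 2], [4, 12]]
ribs [[-100, -78]]
hoods [[-66, -34], [-24, 6]]
```

```bash
python3 shift.py '[[0.085,-0.0008,0.0004,0.035,0.007],[0.085,0,0,0.035,0],[0.085,0,0,0.03,0],[0.085,0,0,0.021,0],[0.06,0,0,0,0],[0.06,0,0,0,0],[0.048,0,0,0,0],[0.048,0,0,0,0],[0.048,0,0,0,0]]' | tail -2;python3 shift.py '[[0.045,0,0,0,0],[0.044,0,0,0,0],[0.0437,0,0,0,0],[0.0434,0,0,0,0],[0.0432,0,0,0,0],[0.0432,0,0,0,0],[0.0432,0,0,0,0]]' | tail -2;python3 go.py slot 0 35 0.18
```

```text
width: 0.0479
grip_force: 0.0
width: 0.0439
grip_force: 25.3
t 22.53 pos [ 0.5634 -0.3275  0.0639] chan [-0.0583 -0.3546] ang -12.13 F [-0.6  1.1  6.5] w 0.0439 g 25.3
turn -0.2622 rows 2.1  shift now [ 0.3914 -0.0445 -0.1163]  shift after turn [ 0.3896  0.0585 -0.1163] rows 9.4
```

```bash
python3 shift.py '[[0.0432,0,0,-0.03,0],[0.0432,0,0,-0.04,0],[0.0432,0,0,-0.04,0],[0.0432,0,0,-0.01,-0.13],[0.0432,0,0,0,-0.12],[0.0432,0,0,0,0],[0.0432,0,0,0,0]]' | tail -2; python3 go.py slot 0 35 0.18
```

```text
width: 0.0438
grip_force: 25.9
t 23.12 pos [ 0.5628 -0.3272  0.1825] chan [-0.059  -0.3543] ang 1.69 F [-0.3  0.3 -1.2] w 0.0438 g 25.9
turn -0.0209 rows 0.2  shift now [0.3904 0.0508 0.0026]  shift after turn [0.3893 0.059  0.0026] rows 9.4
```

```bash
python3 shift.py '[[0.0432,0,0,0,-0.0209],[0.0432,0.0389,0.0059,0,0],[0.0432,0.0389,0.0059,0,0],[0.0432,0.0389,0.0059,0,0],[0.0432,0.0389,0.0059,0,0],[0.0432,0.0389,0.0059,0,0],[0.0432,0.0389,0.0059,0,0],[0.0432,0.0389,0.0059,0,0],[0.0432,0.0389,0.0059,0,0],[0.0432,0.0389,0.0059,0,0]]' | tail -2;  python3 shift.py '[[0.0432,0.0389,0.0059,0,0],[0.0432,0,0,0,0],[0.0432,0,0,0,0],[0.0432,0,0,0,0]]' | tail -2;python3 go.py slot 0 35 0.079
```

```text
width: 0.0434
grip_force: 25.8
width: 0.0437
grip_force: 25.8
t 24.28 pos [0.6004 0.0644 0.182 ] chan [-0.0016  0.0349] ang 3.1 F [-0.2  0.9 -1. ] w 0.0437 g 25.8
turn 0.0036 rows 0.0  shift now [1.00e-04 1.80e-03 1.03e-01]  shift after turn [1.00e-04 1.80e-03 1.03e-01] rows 0.0
```

```bash
python3 shift.py '[[0.0432,0,0.0014,0.035,0.0036],[0.0432,0,0,0.035,0],[0.0432,0,0,0.02,0],[0.0432,0,0,0.012,0],[0.0432,0,0,0,0],[0.0432,0,0,0,0]]' | tail -2;python3 go.py slot 0 31 0.0759
python3 shift.py '[[0.0432,-0.002,0,0,0],[0.0432,-0.002,0,0,0],[0.0432,0,0,0,0],[0.0432,0,0,0,0]]' | tail -3;python3 go.py slot 0 31 0.0759
```

```text
width: 0.0437
grip_force: 26.0
t 24.78 pos [0.6018 0.063  0.0804] chan [-0.0003  0.0334] ang 2.76 F [ 0.9  0.1 -1.2] w 0.0437 g 26.0
turn -0.0022 rows 0.0  shift now [-0.0024  0.0003  0.0045]  shift after turn [-0.0024  0.0003  0.0045] rows 0.1
contact_force: [-0.1, 0.1, -2.3]
width: 0.0435
grip_force: 26.0
t 25.12 pos [0.6029 0.0601 0.0817] chan [0.0006 0.0305] ang 2.88 F [-0.1  0.1 -2.3] w 0.0435 g 26.0
turn -0.0002 rows 0.0  shift now [ 0.0005 -0.0006  0.0058]  shift after turn [ 0.0005 -0.0006  0.0058] rows 0.0
```

```bash
python3 shift.py '[[0.0432,0,0,0.003,0],[0.0432,0,0,0.0025,0],[0.0432,-0.0008,0,0,0],[0.0432,0,0,0,0],[0.0432,0,0,0,0]]' | tail -3;python3 go.py slot 0 31 0.0759
```

```text
contact_force: [-1.0, 2.1, 4.8]
width: 0.0437
grip_force: 26.9
t 25.53 pos [0.6027 0.06   0.0757] chan [0.0004 0.0304] ang 2.92 F [-1.   2.1  4.8] w 0.0437 g 26.9
turn 0.0006 rows 0.0  shift now [ 0.0006 -0.0004 -0.0002]  shift after turn [ 0.0006 -0.0004 -0.0002] rows 0.0
```

Now the last connector, ca.

```bash
python3 shift.py '[[0.06,0,0,0,0],[0.06,0,0,0,0],[0.065,0,0,0,0],[0.085,0,0,-0.03,0],[0.085,0,0,-0.04,0],[0.085,0,0,-0.04,0],[0.085,0,0,0,0.08],[0.085,0,0,0,0],[0.085,0,0,0,0]]' | tail -3;python3 go.py ca 0.18; python3 upd.py
```

```text
contact_force: [-0.2, 0.0, -1.4]
width: 0.0852
grip_force: 0.0
t 26.28 pos [0.6023 0.0595 0.185 ] chan [0.   0.03] ang -1.58 F [-0.2  0.  -1.4] w 0.0852 g 0.0
turn -0.01 rows 0.1  shift now [ 0.2779 -0.0489  0.005 ]  shift after turn [ 0.2784 -0.0461  0.005 ] rows 6.8
ca (0.5611, 0.3387, -1.0) [561.5 338. ] [60.3 40.2] -2.8 464
bases [[-108, -62], [-58, -54], [-50, -44], [-42, -36], [-34, -32]]
ribs [[-100, -78]]
hoods [[-64, -34]]
```

```bash
python3 shift.py '[[0.085,0.0397,-0.007,0,0],[0.085,0.0397,-0.007,0,0],[0.085,0.0397,-0.007,0,0],[0.085,0.0397,-0.007,0,0],[0.085,0.0397,-0.007,0,0],[0.085,0.0397,-0.007,0,0],[0.085,0.0397,-0.007,0,0],[0.085,0,0,0,0],[0.085,0,0,0,0],[0.085,0,0,0,0]]' | tail -1;python3 go.py ca 0.062; python3 wr.py .079; python3 upd.py
```

```text
grip_force: 0.0
t 27.17 pos [0.5609 0.3385 0.1836] chan [-0.0273  0.3107] ang -1.57 F [-0.3 -1.5 -0.7] w 0.0848 g 0.0
turn -0.0099 rows 0.1  shift now [0.0004 0.0005 0.1216]  shift after turn [0.0004 0.0005 0.1216] rows 0.0
{'n': 2627, 'c': array([561.6, 340.5]), 's': array([43.8, 30.9]), 'yaw': -2.2, 'z': array([76.4, 78.9, 80.9])}
ca (0.5611, 0.3387, -1.0) [561.4 338. ] [60.1 39.8] -2.9 463
fa (0.452, 0.2668, -10) [451.9 266.9] [60.5 41.3] -10.1 374
w (0.44, 0.1556, 11.9) [439.7 156.1] [49.6 34.7] 12.1 302
bases [[-108, -62], [-60, -54], [-50, -44], [-42, -38], [-34, -16], [-14, -8], [-6, 2], [6, 20], [22, 30], [32, 36], [38, 40], [42, 52]]
ribs [[-100, -78]]
hoods [[-66, -34], [-26, 6], [16, 46]]
```

```bash
python3 shift.py '[[0.085,0.0004,0.0005,0.035,0.011],[0.085,0,0,0.035,0],[0.085,0,0,0.03,0],[0.085,0,0,0.021,0],[0.06,0,0,0,0],[0.06,0,0,0,0],[0.048,0,0,0,0],[0.048,0,0,0,0],[0.048,0,0,0,0]]' | tail -2;python3 shift.py '[[0.045,0,0,0,0],[0.044,0,0,0,0],[0.0437,0,0,0,0],[0.0434,0,0,0,0],[0.0432,0,0,0,0],[0.0432,0,0,0,0],[0.0432,0,0,0,0]]' | tail -2;python3 go.py slot 0 75 0.18
```

```text
width: 0.0481
grip_force: 0.0
width: 0.0436
grip_force: 24.6
t 28.6 pos [0.5625 0.3395 0.0654] chan [-0.0256  0.3116] ang -2.29 F [-1.4 -0.5  7.2] w 0.0436 g 24.6
turn -0.0905 rows 0.7  shift now [-0.2332  0.047  -0.1147]  shift after turn [-0.2365  0.0258 -0.1147] rows 5.7
```

```bash
python3 shift.py '[[0.0432,0,0,-0.03,0],[0.0432,0,0,-0.04,0],[0.0432,0,0,-0.04,0],[0.0432,0,0,-0.01,-0.09],[0.0432,0,0,0,0],[0.0432,0,0,0,0]]' | tail -2; python3 go.py slot 0 75 0.18
```

```text
width: 0.044
grip_force: 25.2
t 29.1 pos [0.5622 0.3393 0.1843] chan [-0.026   0.3114] ang 2.73 F [-0.8 -0.4 -2.4] w 0.044 g 25.2
turn -0.0028 rows 0.0  shift now [-0.2363  0.0266  0.0042]  shift after turn [-0.2364  0.026   0.0042] rows 5.7
```

```bash
python3 shift.py '[[0.0432,-0.0394,0.0044,0,-0.0028],[0.0432,-0.0394,0.0044,0,0],[0.0432,-0.0394,0.0044,0,0],[0.0432,-0.0394,0.0044,0,0],[0.0432,-0.0394,0.0044,0,0],[0.0432,-0.0394,0.0044,0,0],[0.0432,0,0,0,0],[0.0432,0,0,0,0],[0.0432,0,0,0,0]]' | tail -2;python3 go.py slot 0 75 0.0815
```

```text
width: 0.0441
grip_force: 25.2
t 29.85 pos [0.6    0.1042 0.1824] chan [-0.0001  0.0747] ang 2.87 F [-0.1  0.4 -0.7] w 0.0441 g 25.2
turn -0.0004 rows 0.0  shift now [0.0003 0.0004 0.1009]  shift after turn [0.0003 0.0004 0.1009] rows 0.0
```

```bash
python3 shift.py '[[0.0432,0,0,0.035,0],[0.0432,0,0,0.035,0],[0.0432,0,0,0.02,0],[0.0432,0,0,0.01,0],[0.0432,0,0,0,0],[0.0432,0,0,0,0]]' | tail -2;python3 go.py slot 0 71 0.0774
python3 shift.py '[[0.0432,-0.002,0,0,0],[0.0432,-0.002,0,0,0],[0.0432,0,0,0,0],[0.0432,0,0,0,0]]' | tail -3;python3 go.py slot 0 71 0.0774
```

```text
width: 0.0438
grip_force: 25.2
t 30.35 pos [0.6005 0.1055 0.0843] chan [0.0006 0.0759] ang 3.06 F [-0.5  0.2 -1.1] w 0.0438 g 25.2
turn 0.003 rows 0.0  shift now [-0.0049 -0.0006  0.0069]  shift after turn [-0.0049 -0.0006  0.0069] rows 0.1
contact_force: [-0.1, -0.2, -2.6]
width: 0.0437
grip_force: 25.2
t 30.68 pos [0.6015 0.1004 0.0853] chan [0.0013 0.0708] ang 2.99 F [-0.1 -0.2 -2.6] w 0.0437 g 25.2
turn 0.0017 rows 0.0  shift now [ 0.0002 -0.0013  0.0079]  shift after turn [ 0.0002 -0.0013  0.0079] rows 0.0
```

```bash
python3 shift.py '[[0.0432,0,0,0.004,0],[0.0432,0,0,0.003,0],[0.0432,-0.001,0,0.001,0],[0.0432,-0.0005,0,0,0],[0.0432,0,0,0,0],[0.0432,0,0,0,0]]' | tail -3;python3 go.py slot 0 71 0.0774
```

```text
contact_force: [-3.3, 5.4, 9.7]
width: 0.0439
grip_force: 26.6
t 31.18 pos [0.6013 0.1001 0.0773] chan [0.001  0.0706] ang 3.04 F [-3.3  5.4  9.7] w 0.0439 g 26.6
turn 0.0027 rows 0.0  shift now [ 0.0004 -0.001  -0.0001]  shift after turn [ 0.0004 -0.001  -0.0001] rows 0.0
```

```bash
python3 shift.py '[[0.06,0,0,0,0],[0.06,0,0,0,0],[0.065,0,0,0,0],[0.085,0,0,-0.03,0],[0.085,0,0,-0.04,0],[0.085,0,0,-0.04,0],[0.085,0,0,0,-0.1],[0.085,0,0,0,-0.055],[0.085,0,0,0,0],[0.085,0,0,0,0]]' | tail -3;python3 go.py w 0.19
```

```text
contact_force: [-0.4, 0.3, 0.3]
width: 0.0849
grip_force: 0.0
t 32.02 pos [0.6009 0.0988 0.186 ] chan [0.0006 0.0693] ang 11.77 F [-0.4  0.3  0.3] w 0.0849 g 0.0
turn -0.0023 rows 0.0  shift now [ 0.0884 -0.146  -0.004 ]  shift after turn [ 0.0887 -0.1458 -0.004 ] rows 4.1
```

```bash
python3 shift.py '[[0.085,0.0177,-0.0292,0,0],[0.085,0.0177,-0.0292,0,0],[0.085,0.0177,-0.0292,0,0],[0.085,0.0177,-0.0292,0,0],[0.085,0.0177,-0.0292,0,0],[0.085,0,0,0,0],[0.085,0,0,0,0],[0.085,0,0,0,0]]' | tail -1;python3 go.py w 0.072; python3 wr.py .085 pics/w2.png; python3 upd.py
python3 - <<'E'
from rig import ctrl
import cv2
I=ctrl.get_image("top")["frame"][:,:,::-1][130:260,100:350]; cv2.imwrite("pics/t2.png",cv2.resize(I,None,fx=3,fy=3))
E
```

```text
grip_force: 0.0
t 32.68 pos [0.4404 0.1557 0.1863] chan [-0.1568  0.1341] ang 11.85 F [0.6 0.9 0.5] w 0.0854 g 0.0
turn -0.0009 rows 0.0  shift now [ 0.     -0.0005  0.1143]  shift after turn [ 0.     -0.0005  0.1143] rows 0.0
{'n': 1901, 'c': array([439.9, 155.4]), 's': array([36.1, 25.5]), 'yaw': 11.3, 'z': array([82.1, 84.6, 85.6])}
w (0.44, 0.1556, 11.9) [439.9 156. ] [49.6 33.8] 13.1 243
bases [[-108, -62], [-60, -54], [-50, -44], [-42, -16], [-14, -8], [-6, 2], [4, 20], [22, 30], [32, 40], [42, 66], [68, 76], [80, 86], [88, 92]]
ribs [[-100, -78], [56, 58]]
hoods [[-66, -34], [-26, 6], [16, 46], [56, 88]]
```

View pics/t2.png

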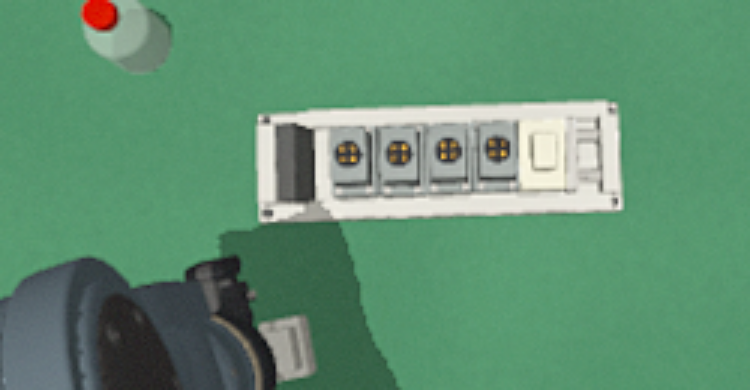

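The row is packed: the connectors run from (350,150) to (498,150), the filler is at (543,150), and the wedge gap is at (320,165). Next I'll grip the wedge, which is at (290,350).

```bash
python3 shift.py '[[0.085,0,-0.0005,0.035,0],[0.085,0,0,0.035,0],[0.085,0,0,0.03,0],[0.085,0,0,0.014,0],[0.06,0,0,0,0],[0.06,0,0,0,0],[0.04,0,0,0,0],[0.04,0,0,0,0],[0.04,0,0,0,0]]' | tail -2;python3 shift.py '[[0.036,0,0,0,0],[0.035,0,0,0,0],[0.0345,0,0,0,0],[0.0345,0,0,0,0],[0.0345,0,0,0,0]]' | tail -2;python3 go.py slot 0 109 0.19
```

```text
width: 0.0401
grip_force: 0.0
width: 0.0354
grip_force: 44.0
t 34.0 pos [0.4403 0.1557 0.0734] chan [-0.1569  0.1342] ang 11.89 F [ 1.  -0.4  7. ] w 0.0354 g 44.0
turn 0.1571 rows 1.3  shift now [-0.0494  0.1513 -0.1163]  shift after turn [-0.0251  0.1572 -0.1163] rows 3.8
```

```bash
python3 shift.py '[[0.0345,0,0,-0.03,0],[0.0345,0,0,-0.04,0],[0.0345,0,0,-0.04,0],[0.0345,0,0,-0.01,0.1],[0.0345,0,0,0,0.056],[0.0345,0,0,0,0],[0.0345,0,0,0,0]]' | tail -2; python3 go.py slot 0 109 0.19
```

```text
width: 0.0354
grip_force: 44.5
t 34.58 pos [0.4392 0.1553 0.1923] chan [-0.158   0.1339] ang 3.07 F [ 0.1 -0.6 -1.8] w 0.0354 g 44.5
turn 0.0031 rows 0.0  shift now [-0.0254  0.158   0.0023]  shift after turn [-0.0249  0.158   0.0023] rows 3.8
```

```bash
python3 shift.py '[[0.0345,-0.005,0.0316,0,0.003],[0.0345,-0.005,0.0316,0,0],[0.0345,-0.005,0.0316,0,0],[0.0345,-0.005,0.0316,0,0],[0.0345,-0.005,0.0316,0,0],[0.0345,0,0,0,0],[0.0345,0,0,0,0],[0.0345,0,0,0,0]]' | tail -2; python3 go.py slot 0.5 109 0.1254; python3 shift.py '[[0.0345,0,0,0.03,0],[0.0345,0,0,0.03,0],[0.0345,0,0,0.005,0],[0.0345,0,0,0,0],[0.0345,0,0,0,0]]' | tail -3;python3 go.py slot 0.5 109 0.1104; python3 wr.py .1 pics/w3.png
```

```text
width: 0.0351
grip_force: 44.7
t 35.25 pos [0.5976 0.138  0.191 ] chan [-0.0007  0.1086] ang 2.84 F [-0.7  0.3 -0.7] w 0.0351 g 44.7
turn -0.0009 rows 0.0  shift now [0.0004 0.0014 0.0656]  shift after turn [0.0004 0.0014 0.0656] rows 0.0
contact_force: [0.5, 1.3, -0.4]
width: 0.0353
grip_force: 44.6
t 35.67 pos [0.5982 0.1384 0.1284] chan [-1.00e-04  1.09e-01] ang 2.82 F [ 0.5  1.3 -0.4] w 0.0353 g 44.6
turn -0.0012 rows 0.0  shift now [0.     0.0006 0.018 ]  shift after turn [0.     0.0006 0.018 ] rows 0.0
{'n': 2169, 'c': array([597., 149.]), 's': array([50.2, 14. ]), 'yaw': 2.7, 'z': array([ 95.6, 100.6, 106.4])}
```

View pics/w3.png

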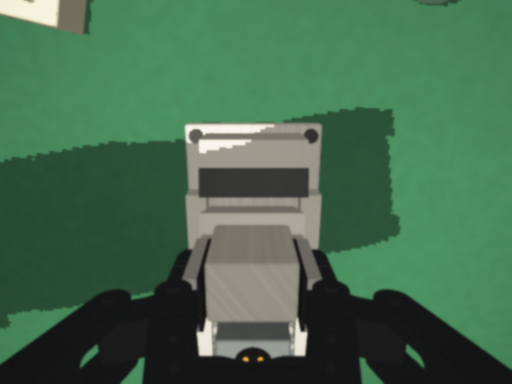

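The wedge head at (252,245) is squarely in front of the end block at (253,182), so I'll insert it.

```bash
python3 shift.py '[[0.0345,-0.001,0,0.01,0],[0.0345,0,0,0.008,0],[0.0345,0,0,0,0],[0.0345,0,0,0,0]]' | tail -3;python3 go.py slot 0.5 107 0.1004;  python3 shift.py '[[0.0345,-0.0005,0,0.004,0],[0.0345,-0.0005,0,0.003,0],[0.0345,-0.001,0,0.003,0],[0.0345,0,0,0,0],[0.0345,0,0,0,0]]' | tail -3;python3 go.py slot 0.5 103 0.0854
```

```text
contact_force: [-0.9, 1.1, -1.5]
width: 0.0358
grip_force: 44.9
t 36.05 pos [0.5982 0.1372 0.1089] chan [-1.000e-04  1.077e-01] ang 2.78 F [-0.9  1.1 -1.5] w 0.0358 g 44.9
turn -0.0019 rows 0.0  shift now [-0.0007  0.0006  0.0085]  shift after turn [-0.0007  0.0006  0.0085] rows 0.0
contact_force: [0.9, 5.4, -0.8]
width: 0.0358
grip_force: 45.1
t 36.47 pos [0.5991 0.1358 0.0995] chan [0.0006 0.1063] ang 2.8 F [ 0.9  5.4 -0.8] w 0.0358 g 45.1
turn -0.0016 rows 0.0  shift now [-0.0033 -0.0002  0.0141]  shift after turn [-0.0033 -0.0002  0.0141] rows 0.1
```

```bash
python3 shift.py '[[0.0345,-0.0005,0,0.002,0],[0.0345,-0.0005,0,0.002,0],[0.0345,-0.0005,0,0.002,0],[0.0345,-0.0005,0,0.002,0],[0.0345,0,0,0,0]]' | tail -3;python3 go.py slot 0.5 103 0.0854; python3 shift.py '[[0.0345,-0.0005,0,0.002,0],[0.0345,-0.0005,0,0.002,0],[0.0345,0,0,0,0],[0.0345,0,0,0,0]]' | tail -3;python3 go.py slot 0.5 103 0.0854
```

```text
contact_force: [-0.1, 6.5, 10.0]
width: 0.0355
grip_force: 46.4
t 36.88 pos [0.6002 0.1342 0.0931] chan [0.0016 0.1046] ang 2.81 F [-0.1  6.5 10. ] w 0.0355 g 46.4
turn -0.0014 rows 0.0  shift now [-0.0016 -0.0012  0.0077]  shift after turn [-0.0016 -0.0012  0.0077] rows 0.0
contact_force: [1.1, 6.1, 13.2]
width: 0.0355
grip_force: 46.7
t 37.22 pos [0.6006 0.1332 0.0894] chan [0.002  0.1037] ang 2.81 F [ 1.1  6.1 13.2] w 0.0355 g 46.7
turn -0.0014 rows 0.0  shift now [-0.0007 -0.0015  0.004 ]  shift after turn [-0.0007 -0.0015  0.004 ] rows 0.0
```

```bash
python3 shift.py '[[0.0345,-0.0005,0,0.002,0],[0.0345,-0.0005,0,0.002,0],[0.0345,0,0,0,0],[0.0345,0,0,0,0]]' | tail -3;python3 go.py slot 0.5 103 0.0854; python3 shift.py '[[0.0345,0,0,0.001,0],[0.0345,0,0,0.001,0],[0.0345,0,0,0,0],[0.0345,0,0,0,0]]' | tail -3;python3 go.py slot 0.5 103 0.0854
```

```text
contact_force: [0.6, 6.4, 14.8]
width: 0.0355
grip_force: 47.0
t 37.55 pos [0.6009 0.1323 0.0858] chan [0.0023 0.1027] ang 2.81 F [ 0.6  6.4 14.8] w 0.0355 g 47.0
turn -0.0014 rows 0.0  shift now [ 0.0003 -0.0018  0.0003]  shift after turn [ 0.0003 -0.0018  0.0003] rows 0.0
contact_force: [-4.2, 4.2, 29.2]
width: 0.0354
grip_force: 48.8
t 37.88 pos [0.601  0.1323 0.0854] chan [0.0024 0.1027] ang 2.81 F [-4.2  4.2 29.2] w 0.0354 g 48.8
turn -0.0015 rows 0.0  shift now [ 0.0003 -0.0019  0.    ]  shift after turn [ 0.0003 -0.0019  0.    ] rows 0.0
```

```bash
python3 shift.py '[[0.06,0,0,0,0],[0.06,0,0,0,0],[0.065,0,0,0,0],[0.085,0,0,-0.03,0],[0.085,0,0,-0.04,0],[0.085,0,0,-0.04,0],[0.085,0,0,0,0]]' | tail -3;  python3 shift.py '[[0.085,0,-0.04,0,0],[0.085,0,-0.04,0,0],[0.085,0,-0.04,0,0],[0.085,0,-0.04,0,0],[0.085,0,-0.04,0,0],[0.085,0,-0.04,0,0],[0.085,0,-0.02,0,0],[0.085,0,0,0,0],[0.085,0,0,0,0]]' | tail -3;python3 go.py slot 0.5 103 0.1; python3 upd.py; python3 - <<'E'
from rig import ctrl
import cv2
from vis import *
im=ctrl.get_image("top");P=cloud(im)
for y in (103,71,31,-9,-49,-89):
    t=np.radians(2.89); c=np.array([.6038,.0296])+np.array([-y*np.sin(t),y*np.cos(t)])/1e3
    lo,hi=(.091,.105) if y>100 else (.07,.082) if y<-80 else (.086,.1)
    r=rect(P,lo,hi,c,.024); d=r["c"]/1e3-[.6038,.0296]; print(y,np.round([d[0]*np.cos(t)+d[1]*np.sin(t),-d[0]*np.sin(t)+d[1]*np.cos(t)],4),r["s"],r["yaw"],r["z"])
I=im["frame"][:,:,::-1][140:230,170:320]; cv2.imwrite("pics/t3.png",cv2.resize(I,None,fx=5,fy=5))
I=ctrl.get_image("scene")["frame"][:,:,::-1][180:270,190:340]; cv2.imwrite("pics/s3.png",cv2.resize(I,None,fx=5,fy=5))
E
```

```text
contact_force: [0.6, 0.8, 0.3]
width: 0.0848
grip_force: 0.0
contact_force: [-0.1, 1.0, -0.1]
width: 0.085
grip_force: 0.0
t 39.22 pos [0.3388 0.1185 0.1915] chan [-0.2602  0.1021] ang 2.81 F [-0.1  1.  -0.1] w 0.085 g 0.0
turn -0.0014 rows 0.0  shift now [0.0013 0.2606 0.0917]  shift after turn [0.0009 0.2606 0.0917] rows 6.3
fa (0.452, 0.2668, -10) [452.2 267. ] [59.9 40.1] -10.4 375
bases [[-108, -62], [-60, -54], [-50, -44], [-42, -26], [-24, -16], [-14, -8], [-6, 12], [14, 20], [22, 30], [32, 34], [36, 38], [42, 66], [68, 78], [82, 88]]
ribs [[-104, -84], [50, 52], [88, 90]]
hoods [[-68, -38], [-28, 2], [10, 42], [52, 82], [88, 108]]
103 [0.0018 0.0977] [35.7 34.9] -87.4 [ 92.7  97.3 100. ]
71 [0.0001 0.0736] [42.  41.1] 1.2 [89.2 92.1 96.4]
31 [-0.001   0.0328] [42.1 41.5] 1.3 [89.1 91.8 94.8]
-9 [ 0.0003 -0.0062] [42.3 41.5] 0.9 [89.  91.8 94.5]
-49 [ 0.0014 -0.0477] [42.7 41.6] 1.5 [89.  91.8 94.8]
-89 [ 0.0005 -0.0929] [30.1 17.8] 0.6 [72.9 75.9 78.9]
```

View pics/s3.png

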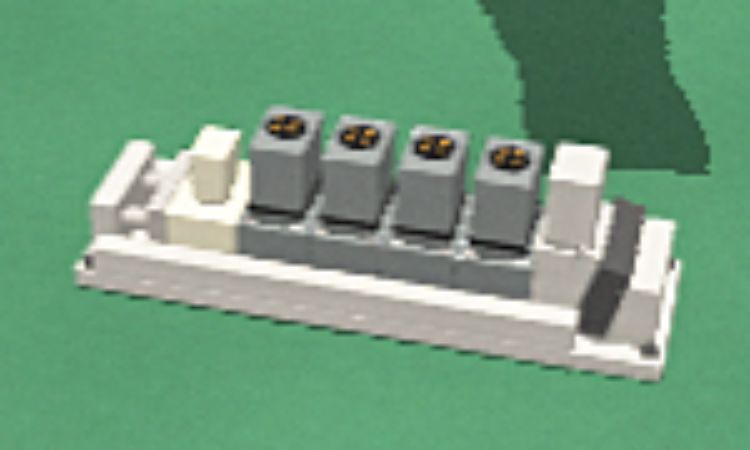

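View pics/t3.png

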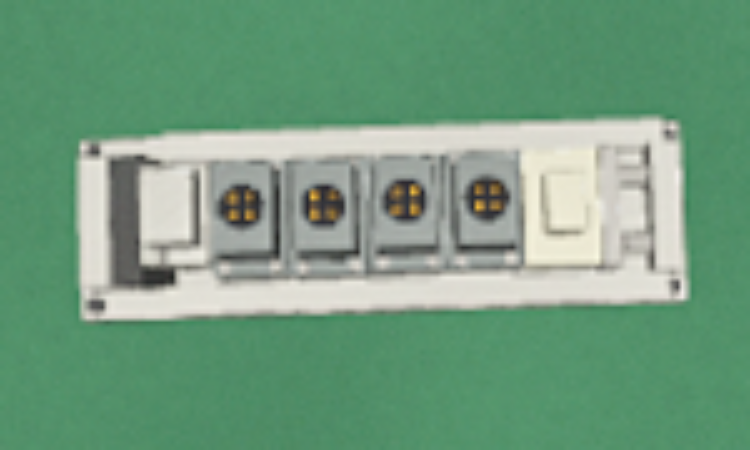

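The wedge (580,195 in the scene crop) sits with its shoulder level with the end block's top. All five pieces stand tight together and upright, and the row has shifted about 4 mm towards the spring plate. The head's top measures 97 mm above the bench, which is its home height.

```bash
python3 -c "
from rig import ctrl
print(ctrl.sign_off())"
```

```text
the job is handed in; nothing more can be done
None
```

The job is handed in: the four connectors present and one filler stand in the channel, and the wedge is fully home, pressing the row about 4 mm against the spring plate; no connector was gripped above about 29 N.

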